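# Spread a snap ring onto a chandelier swivel spindle and hold it

## Task

Lift the snap-ring pliers out of their stand by the handles, gripped so lightly that the tips stay closed, lower the closed tips into the gap of the snap ring lying on its wooden holder until the little stops on the tips rest on its ears, and squeeze the handles right up so that the ring is gripped and spread. Lift the ring off, bring it over the top of the upright spindle and slide it down, level, until it is level with the dark groove just above the thin washer. Finish while still holding: keep the handles squeezed and the ring spread around the groove, do not let go, and leave the other things on the table alone.

Things in the scene. Friction and masses are not known exactly. Their poses are not given: they have to be found in the camera images.
- pliers_grip (a point): Snap-ring pliers (0.24 kg) standing tips down. Point midway between the two black handles, where to grip. z up, y from handle to handle, x across; a half turn about z is the same tool. Handles: upright bars 14 mm wide (x), from 40 mm below to 23 mm above the point; over their outer faces here 63 mm free, 31 mm squeezed to their stop; faces lean out at the top 0.11 rad free, in 0.11 rad squeezed.
- pliers_tips (a point): Lower end of the pliers' closed tips, midway between them, 161 mm below pliers_grip, same axes. Flat blades 11 mm wide (x); over both 10 mm (y) closed, 46 mm squeezed. Each has a foot 2.5 mm high standing out 1.8 mm at its end, and 7 mm above the foot a stop standing out 8 mm (25 mm over both when closed), too wide for the ring's gap: its underside is 9.6 mm above this point when closed.
- pliers_l (a joint): How far each arm of the pliers is squeezed, rad: 0 handles free and tips closed, 0.22 handles at their stop and tips wide apart (squeezing SPREADS the tips). Sprung: gripped with 4 to 6 N they lift without spreading; above about 8 N they start to squeeze; with the ring on the tips some 20 N reach the stop (use 28 to 40 N).
- stand_top (a point): Top of the fixed wooden pliers stand, 92 mm above the table, 40 x 58 mm. The pliers' 34 x 50 mm collar (underside 83 mm below pliers_grip) rests on it; the tips hang in its well (24 x 38 mm, loose): lift straight up by 95 mm or more to come clear.
- clip_center (a point): Steel snap ring, 30 g, 4 mm thick, a flat C with two ears. Point at mid-thickness, mid-opening when spread (2.5 mm gapwards of the free circle's centre; radii 14, 18 mm). x points out through the gap, z up. Ears reach to x = 40 mm; gap between them (y) 20 mm at x = 26 mm, 23 mm at 18 mm. Put the closed tips in at x = 26 mm until their stops touch the ears (point 7.6 mm above tips), then squeeze.
- post_top (a point): Top of the fixed wooden holder that the ring lies on: a spigot 23 mm wide and 12 mm tall, loose in the ring, above a 34 mm wide shoulder 40 mm above the table (ring's underside). The ends of the ears lie on an equally high rail, 6 mm thick (x 38 to 44 mm from this point, along the gap), 56 mm long; between shoulder and rail the tips have 30 mm of free depth.
- groove (a point): Fixed upright steel spindle, 29 mm in diameter. Point on its axis, half-way up its dark groove (25 mm in diameter, 8 mm high, 60 to 68 mm above the table). Just below it is a thin washer, 35 mm in diameter, its top 4 mm below this point; beside it, tips have 15 mm of room below the washer's top. The ring may point any way round.
- spindle_top (a point): Top of the spindle, on its axis, 30 mm above the groove point; the uppermost 8 mm taper from 29 to 21 mm diameter. The ring fully spread passes the spindle with about 2.5 mm to spare all round when clip_center is on the axis; unspread it does not pass.
- clip_l (a joint): How far each half of the snap ring is swung open about its back, rad: 0 unspread, about 0.25 with the pliers squeezed right up.
- jar_center (a point): Glass jar, 60 mm across and 80 mm tall, standing on the table: leave alone. Point at half height.
- cup_in (a point): Brass lamp cup, 70 mm across and 60 mm tall, on the table: leave alone. Point on its inner floor.
- screwdriver_grip (a point): Screwdriver lying on the table: leave alone. Point in its handle.
There are look-alikes about, which are no part of the job. Of the things that look like the part that bears pliers_grip, the larger one is meant. Leave any pink look-alike of the part that bears groove alone.

How it is judged (in metres and radians):
On the way, in this order (a step that is already met when the one before it is completed fails the run):
1. the pliers are lifted clear of their stand by the handles, tips closed (height (world z) of pliers_tips above 0.06 m and contact force between the fingers and pliers above 1 N and value of joint pliers_l below 0.1 rad), for 0.1 s.
2. the ring is lifted off its holder, spread on the tips of the pliers (height (world z) of clip_center above 0.062 m and value of joint clip_l above 0.1 rad and contact force between pliers and clip above 1 N), for 0.1 s.
3. the spread ring comes over the top part of the spindle (horizontal distance between clip_center and groove below 0.007 m and z of clip_center in the frame of groove above 0.015 m and value of joint clip_l above 0.1 rad), for 0.05 s.
At the end, for the whole second after the job is handed in: The ring is round the spindle (within 7 mm of its axis), its mid-thickness within 4 mm of the groove's mid-height, tilted less than 0.2 rad, held spread (joint above 0.15 rad) by the pliers (more than 2 N on the ring), the handles still gripped by the fingers (more than 3 N), all at rest (horizontal distance between clip_center and groove below 0.007 m and z of clip_center in the frame of groove between -0.004 and 0.004 m and angle between clip_center's own z axis and vertical below 0.2 rad and value of joint clip_l above 0.15 rad and contact force between pliers and clip above 2 N and contact force between the fingers and pliers above 3 N and linear speed of clip below 0.02 m/s); the arm keeps its last pose, push and grip.
It fails at once if the jar is moved by more than 20 mm (distance of jar_center from where it was at the start of the episode above 0.02 m).
It fails at once if the lamp cup is moved by more than 20 mm (distance of cup_in from where it was at the start of the episode above 0.02 m).
It fails at once if the screwdriver is moved by more than 20 mm (distance of screwdriver_grip from where it was at the start of the episode above 0.02 m).
It also fails if it takes over 51 s, if anything falls off the work surface, if the arm or the gripper's body presses on something with over 40 N, if the wrist force passes 120 N, or if a joint passes its speed limit or range.

## Robot

A 6-joint arm with a two-finger parallel gripper is mounted at the origin on the work surface. World frame = base frame: x ahead of the robot, y to its left, z up, the work surface at z = 0. Lengths are in mm, angles in rad, forces in N, time in s.
With the tool pointing down it reaches from about 350 to 875 mm from the base axis. Payload 4.2 kg.
Tool frame: the origin (TCP) lies midway between the tips of the shut fingers; the grasp point (between the pads) lies 19 mm behind it (arm.tcp_to_grasp is the distance from the TCP to the grasp point, in mm); z points along the fingers, y is the line along which they close (so a half turn about z gives the same grasp; the last joint's range is limited). The gripper opens to 85 mm and grips with 20 to 120 N. Pads are 22 mm wide; open, the fingers measure 114 mm over their backs; the gripper's body (76 mm by 85 mm) begins 54 mm behind the grasp point. The pads swing forward as they close: fully open they stand 13 mm farther back than shut.
Start: joints at [1.439, 0.385, 0.008, 0, -1.194, -0.259], TCP at [238.047, 577.869, 231.312] pointing down, gripper open.
Joint ranges: [-3.14, 3.14], [-1.21, 2.06], [-1.07, 1.41], [-3.16, 2.05], [-2.99, -0.16], [-3.1, 3.1]. Speed limits (rad/s): [2.79, 2.79, 3.14, 3.14, 3.14, 3.14].

## Interface

Orientations are given as a unit quaternion [x, y, z, w].
In Python, from bench import arm, imaging, job, models gives the robot as it stands.
- The arm moves only by the tool arm_command, never from a script. Its argument "rows" is a list of rows, each an object with "grip": the opening, from 0 (shut) to 1 (fully open); "linear": the shift along the tool's x, y, z in mm, a list of three; "rot": the turn, a rotation vector about the tool's x, y, z in rad, a list of three. In form: [{"grip": grip, "linear": [tx, ty, tz], "rot": [rx, ry, rz]}, ...]. A call has 1 to 10 rows; each row is the pose to reach, as a shift and turn from the pose commanded when the call began, along the tool's axes at that moment; what a row does not reach only later rows make up. A row lasts 1/8 s, in which the tool goes at most 62.5 mm and 10.7 degrees, less where a joint would pass 70% of its speed; a pose out of reach is approached as far as the arm can. A call with a gripper value outside its range is refused whole. The fingers move at their own pace and stop on an object; the grip force is fixed at half the most. Time passes only in rows, so rows that repeat a pose let the fingers close. It gives the time, the measured TCP pose, the force, the opening and the grip force at its end, in the units of the state.
- arm.read_state(): the state, without advancing time (a new reading comes with each control period).
- imaging.get_image(name): name is "scene" or "top" or "wrist"; returns a dict with "frame" (400x640x3 uint8, red, green, blue), "fx", "fy", "cx", "cy" (pixels), "extrinsics" (4x4, takes a point from world to camera coordinates); the wrist camera has in their place "T_tool_cam" (4x4, takes a point from camera to tool coordinates, whose origin is the TCP and whose axes are the flange's). Camera axes: x right, y down, z forward; pixel columns grow to the right and rows downward; lengths in mm; the calibration is good to about 2 mm. A picture is of the moment at which its call begins: read the wrist's pose just before it. There is no depth.
- job.job_done(): hands the job in; it is judged then, once.
Trained networks look in a picture, given as the dict that the camera call returned (one of the last four; its "shot" number tells which), for a name from the list of things; names that differ only in an ending like _2 or _b are one class to them, and where a whole thing is asked for, a point or a joint stands for the part that bears it (a point fixed in the world has none). Each returns a list of dicts, best first, with "score" (0 to 1); they miss things now and then, are a little off and sometimes report something else, mostly with a low value. They report only what shows in the picture. A call takes as long as a camera call. They do not tell look-alikes from the thing itself.
- models.spot_in(picture, query): "rect" ([left, top, right, bottom] in pixels, round what is visible of it).
- models.tip_of(picture, query): "pixel" ([column, row] in pixels: a listed point, or the origin of a listed thing).
The state is a dict: "clock": time; "joints": joint angles; "joint_vel": joint speeds; "joint_efforts": joint torques, N m; "position": TCP position; "ee_rot": TCP orientation; "contact_force": force on the tool from outside, world axes, zero at the start; "wrist_torque": the same for the moment, N m; "gripper_width": finger opening in mm; "grasp_force": force on a finger pad.
Only numpy, scipy, OpenCV 4.12 (cv2) and the standard library are available. Lean on these libraries where they do the work, as an engineer would, in place of code of your own. Each camera call takes 0.05 s, during which the arm holds its last target. There are 200 camera calls.

## Working session

There is one attempt and no reset: what is moved stays moved. The work goes in short steps, Python scripts to look and compute and a tool call to move; the robot and the scene stay as the last step left them, time stands still between calls to the robot, and variables do not carry over. Pictures are saved under pics/ and viewed, at most 10 in all, crops included, and the job is handed in when it is done.

Besides the shell and the picture viewer there is one more tool, called after "Emit:" by a JSON object that holds its "fn" and its "kwargs". arm_command: Moves the arm, as the interface text tells. Its arguments: {"type":"object","properties":{"rows":{"type":"array"}},"required":["rows"]}

```bash
mkdir -p pics; ls; cat > h.py <<'E'
import numpy as np, cv2
from scipy.spatial.transform import Rotation as R
from bench import arm, imaging, job, models
NAMES=["pliers_grip","pliers_tips","stand_top","clip_center","post_top","groove","spindle_top","jar_center","cup_in","screwdriver_grip"]
def shot(n):
    s=arm.read_state(); p=imaging.get_image(n)
    if n=="wrist":
        T=np.eye(4); T[:3,:3]=R.from_quat(s["ee_rot"]).as_matrix(); T[:3,3]=s["position"]
        p["E"]=np.linalg.inv(T@np.array(p["T_tool_cam"]))
    else: p["E"]=np.array(p["extrinsics"])
    return p
def save(p,f,crop=None,scale=1):
    im=p["frame"][:,:,::-1]
    if crop: im=im[crop[1]:crop[3],crop[0]:crop[2]]
    cv2.imwrite("pics/"+f,cv2.resize(im,None,fx=scale,fy=scale,interpolation=cv2.INTER_CUBIC))
def proj(p,X):
    c=p["E"][:3,:3]@np.array(X,float)+p["E"][:3,3]
    return np.array([p["fx"]*c[0]/c[2]+p["cx"],p["fy"]*c[1]/c[2]+p["cy"]])
def ray(p,px):
    d=np.array([(px[0]-p["cx"])/p["fx"],(px[1]-p["cy"])/p["fy"],1.])
    Ri=p["E"][:3,:3].T; return -Ri@p["E"][:3,3], Ri@d
def atz(p,px,z):
    o,d=ray(p,px); return o+d*(z-o[2])/d[2]
def tri(obs):
    A=np.zeros((3,3));b=np.zeros(3)
    for p,px in obs:
        o,d=ray(p,px); d=d/np.linalg.norm(d); M=np.eye(3)-np.outer(d,d); A+=M;b+=M@o
    return np.linalg.solve(A,b)
E
python3 - <<'E'
from h import *
np.set_printoptions(precision=1,suppress=True)
a=shot("top");b=shot("scene");s=arm.read_state();print(s["clock"],s["position"],s["ee_rot"],arm.tcp_to_grasp)
save(a,"top.png");save(b,"scene.png")
for p,l in((a,"top"),(b,"scene")):
    print(l,p["fx"],p["E"])
    for n in NAMES:
        print(n,[(round(r["score"],2),np.round(r["pixel"])) for r in models.tip_of(p,n)[:4]])
    
E
```

```text
pics
0.1 [237.9 577.4 230.3] [ 1.  -0.2 -0.   0. ] 18.700000000000003
top 395.7181377932518 [[  -0.    -1.     0.   -99.1]
 [  -1.     0.    -0.2  559.7]
 [   0.2   -0.    -1.  1009.4]
 [   0.     0.     0.     1. ]]
pliers_grip [(0.73, array([272., 147.])), (0.69, array([263., 183.]))]
pliers_tips [(0.6, array([275., 159.]))]
stand_top [(0.71, array([266., 192.])), (0.32, array([196., 224.])), (0.26, array([231., 145.]))]
clip_center [(0.5, array([197., 222.]))]
post_top [(0.76, array([197., 225.])), (0.41, array([233., 141.]))]
groove [(0.71, array([349., 302.])), (0.69, array([373., 228.]))]
spindle_top [(0.92, array([378., 228.])), (0.68, array([348., 298.])), (0.25, array([232., 141.]))]
jar_center [(0.81, array([231., 141.])), (0.62, array([194., 228.]))]
cup_in [(0.76, array([435., 261.]))]
screwdriver_grip [(0.85, array([362., 122.])), (0.59, array([266., 194.]))]
scene 487.1317795405204 [[  -0.7    0.7    0.   472.3]
 [   0.5    0.5   -0.7 -102.7]
 [  -0.5   -0.5   -0.7 1559.8]
 [   0.     0.     0.     1. ]]
pliers_grip [(0.68, array([357., 232.])), (0.63, array([319., 272.]))]
pliers_tips [(0.69, array([315., 300.]))]
stand_top [(0.8, array([352., 253.])), (0.58, array([225., 258.]))]
clip_center [(0.44, array([433., 296.])), (0.34, array([436., 293.]))]
post_top [(0.65, array([435., 290.]))]
groove [(0.92, array([308., 192.])), (0.82, array([368., 170.]))]
spindle_top [(0.91, array([367., 163.])), (0.9, array([304., 185.]))]
jar_center [(0.95, array([338., 332.])), (0.4, array([436., 288.]))]
cup_in [(0.65, array([287., 160.]))]
screwdriver_grip [(0.71, array([224., 259.]))]
```

View pics/top.png

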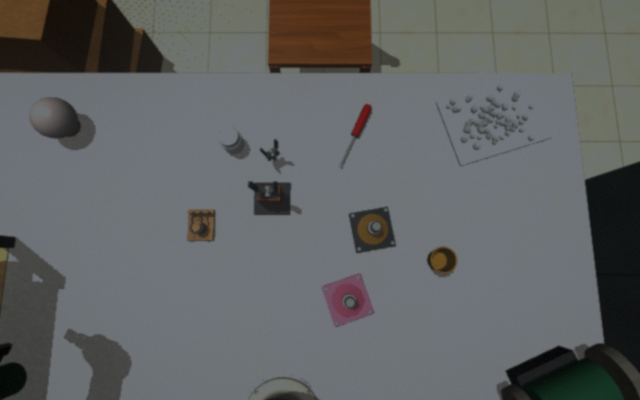

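View pics/scene.png

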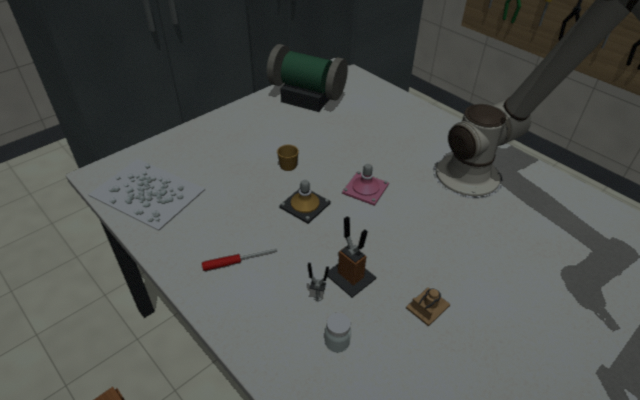

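The top view shows two things that could be pliers_grip: the large pliers in the stand at about (263,183), and a small loose look-alike at (272,147). I choose the larger one in the stand. For the groove there is the dark-base spindle at (375,228) and the pink one at (349,302), and I choose the dark one. The ring and its holder are at (200,225), the jar is at (232,142).

```bash
python3 - <<'E'
from h import *
np.set_printoptions(precision=1,suppress=True)
a=shot("top");b=shot("scene")
P={"grip":([263,183],[357,232]),"stand":([266,192],[352,253]),"post":([197,225],[435,290]),"clip":([197,222],[433,296]),"groove":([373,228],[308,192]),"top":([378,228],[304,185]),"jar":([231,141],[338,332]),"cup":([435,261],[287,160]),"small":([272,147],[319,272]),"pink":([349,300],[367,165]),"screw":([362,122],[224,259])}
for k,(u,v) in P.items():
    X=tri([(a,u),(b,v)]); print(k,X,proj(a,X)-u,proj(b,X)-v)
i=a["frame"][165:260,180:400];j=b["frame"][205:330,290:460]
i=cv2.resize(i,(780,337),interpolation=2);j=cv2.resize(j,(340,250),interpolation=2)
c=np.zeros((590,780,3),np.uint8);c[:337]=i;c[337:587,:340]=j
k=cv2.resize(b["frame"][165:225,270:400],(430,198),interpolation=2);c[337:535,345:775]=k
cv2.imwrite("pics/crop1.png",c[:,:,::-1])
E
```

```text
grip [573.9  39.8 175.3] [-0.8  0.6] [-1.1 -0.1]
stand [571.8  37.6  95.6] [ 1.3 -1. ] [1.7 0.2]
post [487.4 225.7  59.1] [-0.7  0.5] [-0.9 -0. ]
clip [496.6 229.6  47.6] [-0.7  0.5] [-0.9 -0. ]
groove [ 479.4 -235.5   56.3] [-0.3  0.3] [-0.3 -0.1]
top [ 479.5 -248.2   74. ] [ 0.6 -0.5] [0.7 0.2]
jar [725.3 146.6  38.3] [ 0.6 -0.5] [1.  0.1]
cup [ 400.  -411.3   23.6] [ 2.5 -2.1] [2.6 0.7]
small [682.7  28.4 108.5] [-0.9  0.7] [-1.2 -0.2]
pink [ 301.8 -169.2   99.8] [ 0.8 -0.7] [0.9 0.1]
screw [ 786.7 -218.    18.3] [ 0. -0.] [0. 0.]
```

View pics/crop1.png

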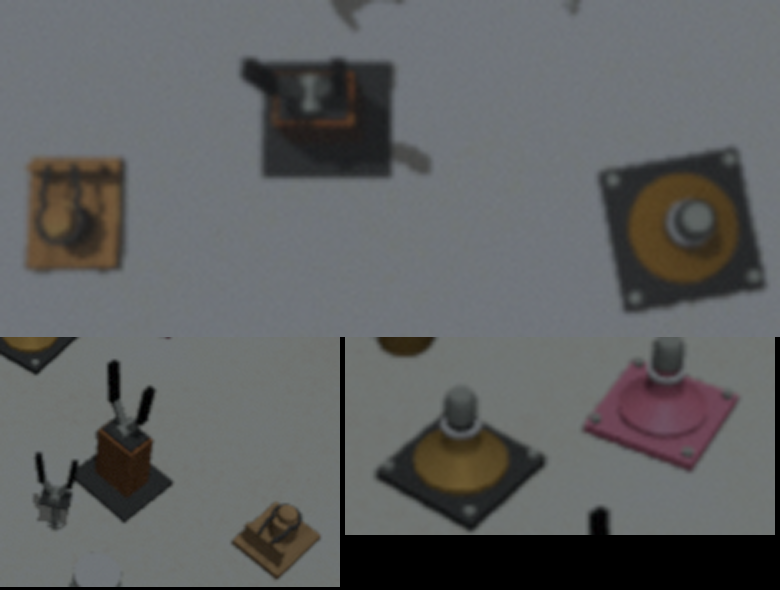

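The crop confirms the choice. The large pliers stand in the wooden stand with their handles along world y. The ring lies on its holder with the gap and rail towards world +x. The right spindle is the one with the dark base.

```bash
cat >> h.py <<'E'
def delta(x,y,z,yaw=0):
    "tool-frame shift and rotvec to the down-pointing pose with tool x at world yaw"
    s=arm.read_state(); Rc=R.from_quat(s["ee_rot"])
    Rt=R.from_euler("z",yaw)*R.from_euler("x",np.pi)
    return Rc.inv().apply(np.array([x,y,z])-s["position"]), (Rc.inv()*Rt).as_rotvec()
E
python3 - <<'E'
from h import *
np.set_printoptions(precision=3,suppress=True)
p=shot("wrist");print(p["T_tool_cam"],p["fx"]); s=arm.read_state();Rc=R.from_quat(s["ee_rot"]).as_matrix();print(Rc,s["gripper_width"])
for yaw in (0,np.pi): print(delta(574,40,300,yaw))
E
```

```text
[[  -0.001   -0.954   -0.3     75.976]
 [   1.      -0.001   -0.001   -0.166]
 [   0.      -0.3      0.954 -142.863]
 [   0.       0.       0.       1.   ]] 286.75189845152926
[[ 0.925 -0.381  0.   ]
 [-0.381 -0.925  0.   ]
 [-0.    -0.    -1.   ]] 85.28118751010918
(array([515.52 , 369.373, -68.688]), array([-0.   , -0.   , -0.391]))
(array([515.52 , 369.373, -68.688]), array([-0.   ,  0.   ,  2.751]))
```

Emit:
{"fn": "arm_command", "kwargs": {"rows": [{"grip": 1,"linear": [357,231,-10],"rot": [0,0,-0.391]},{"grip": 1,"linear": [357,231,-10],"rot": [0,0,-0.391]},{"grip": 1,"linear": [357,231,-10],"rot": [0,0,-0.391]},{"grip": 1,"linear": [357,231,-10],"rot": [0,0,-0.391]},{"grip": 1,"linear": [357,231,-10],"rot": [0,0,-0.391]},{"grip": 1,"linear": [357,231,-10],"rot": [0,0,-0.391]},{"grip": 1,"linear": [357,231,-10],"rot": [0,0,-0.391]},{"grip": 1,"linear": [357,231,-10],"rot": [0,0,-0.391]},{"grip": 1,"linear": [357,231,-10],"rot": [0,0,-0.391]}]}}

```text
clock: 2.38
position: [480.1, 228.3, 241.3]
ee_rot: [1.0, -0.0, -0.0, -0.0]
contact_force: [0.3, 0.0, -0.5]
gripper_width: 85.4
grasp_force: 0.0
```

```bash
python3 - <<'E'
from h import *
np.set_printoptions(precision=3,suppress=True)
p=shot("wrist");s=arm.read_state();print(s["clock"],s["position"],s["ee_rot"])
save(p,"w1.png")
for n in ("clip_center","post_top"):
  for r in models.tip_of(p,n)[:2]: print(n,r["score"],r["pixel"],atz(p,r["pixel"],42 if n[0]=="c" else 52))
print(models.spot_in(p,"clip_center")[:2])
print(delta(520,40,310,0))
E
```

```text
2.425 [479.829 228.822 241.334] [ 1.  0. -0. -0.]
post_top 0.57 [321.2, 170.4] [482.587 230.745  52.   ]
post_top 0.41 [607.0, 84.4] [577.218 -78.824  52.   ]
[{'rect': [307.4, 128.3, 336.0, 183.3], 'score': 0.81}]
(array([ 39.994, 189.426, -68.686]), array([-0.   ,  0.   ,  0.002]))
```

View pics/w1.png

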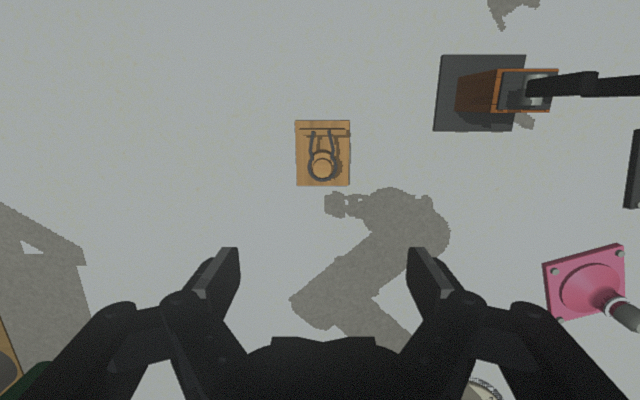

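The ring is seen close at about (322,164). Its ears run up to the rail at row 131, and the board is turned only slightly from the world axes.

Emit:
{"fn": "arm_command", "kwargs": {"rows": [{"grip": 1,"linear": [40,189,-69],"rot": [0,0,0]},{"grip": 1,"linear": [40,189,-69],"rot": [0,0,0]},{"grip": 1,"linear": [40,189,-69],"rot": [0,0,0]},{"grip": 1,"linear": [40,189,-69],"rot": [0,0,0]},{"grip": 1,"linear": [40,189,-69],"rot": [0,0,0]}]}}

```text
clock: 3.2
position: [520.2, 39.3, 310.5]
ee_rot: [1.0, -0.0, 0.0, -0.0]
contact_force: [0.5, 0.0, 0.2]
gripper_width: 85.2
grasp_force: 0.0
```

```bash
python3 - <<'E'
from h import *
np.set_printoptions(precision=3,suppress=True)
p=shot("wrist");s=arm.read_state();print(s["clock"],s["position"])
for n,z in (("pliers_grip",175),("stand_top",92)):
  for r in models.tip_of(p,n)[:2]: print(n,r["score"],r["pixel"],atz(p,r["pixel"],z))
w=cv2.imread("pics/w1.png")[110:195,280:365]
a=cv2.resize(w,(400,400),interpolation=2)
b=cv2.resize(p["frame"][60:260,220:420,::-1],(400,400),interpolation=2)
cv2.imwrite("pics/w2.png",np.hstack([a,b]))
E
```

```text
3.25 [519.904  39.962 309.877]
pliers_grip 0.8 [329.2, 134.0] [570.11   33.682 175.   ]
pliers_grip 0.78 [333.5, 19.8] [665.856  30.509 175.   ]
stand_top 0.94 [325.2, 124.9] [573.289  36.902  92.   ]
```

View pics/w2.png

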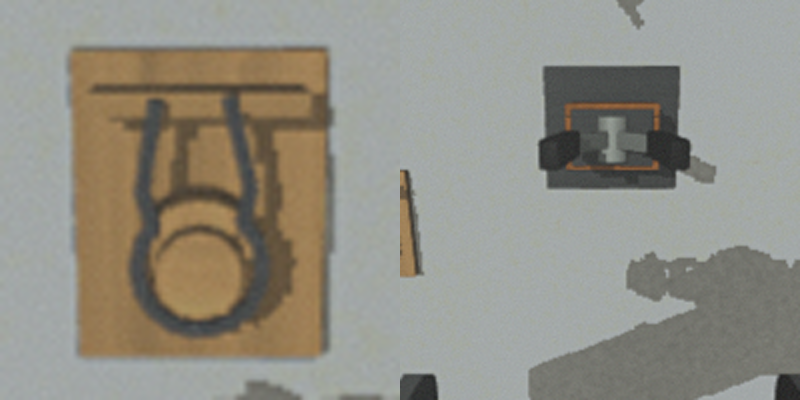

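```bash
python3 - <<'E'
from h import *
np.set_printoptions(precision=1,suppress=True)
p=shot("wrist"); f=lambda x,y:(220+(x-400)/2,60+y/2)
for n,z,q in (("stand corners",92,[(567,104),(658,104),(567,170),(658,170)]),("handle L/R",198,[(540,153),(690,153)]),("handle bottomrow",198,[(560,170),(670,170)])):
    P=np.array([atz(p,f(*u),z) for u in q]);print(n,P[:,:2].tolist(),P.mean(0))
# ring: pose of shot w1
s=dict(position=[479.83,228.82,241.33]);E=np.eye(4);E[:3,:3]=R.from_euler("x",np.pi).as_matrix();E[:3,3]=s["position"]
p["E"]=np.linalg.inv(E@np.array(p["T_tool_cam"]));g=lambda x,y:(280+x/4.706,110+y/4.706)
for n,z,q in (("ring L R bottom c",42,[(132,266),(270,266),(201,335),(201,266)]),("ear ends",44,[(157,98),(232,93)]),("rail",44,[(92,88),(305,88)]),("spigot c",52,[(200,275)])):
    P=np.array([atz(p,g(*u),z) for u in q]);print(n,P[:,:2].round(1).tolist(),P.mean(0))
print(delta(574,36,156,0))
E
```

```text
stand corners [[587.5170013420637, 64.41527819291235], [587.5771949256015, 9.507918895219802], [547.9423979903727, 65.17285583161744], [548.0062015469554, 8.373847716969742]] [567.8  36.9  92. ]
handle L/R [[569.4504923708051, 69.7356695340391], [569.5235946764097, 4.242290831226569]] [569.5  37.  198. ]
handle bottomrow [[562.0838685192082, 61.171068235047414], [562.1382987079458, 12.716391139073593]] [562.1  36.9 198. ]
ring L R bottom c [[484.9, 247.2], [484.9, 211.7], [466.5, 229.5], [484.9, 229.5]] [480.3 229.5  42. ]
ear ends [[527.5, 240.3], [528.7, 221.8]] [528.1 231.   44. ]
rail [[529.9, 256.3], [529.8, 203.8]] [529.9 230.   44. ]
spigot c [[484.7, 229.7]] [484.7 229.7  52. ]
(array([ 54.4,   4.7, 153.5]), array([0., 0., 0.]))
```

Emit:
{"fn": "arm_command", "kwargs": {"rows": [{"grip": 1,"linear": [49,3,50],"rot": [0,0,0]},{"grip": 1,"linear": [49,3,80],"rot": [0,0,0]},{"grip": 1,"linear": [49,3,120],"rot": [0,0,0]},{"grip": 1,"linear": [49,3,157],"rot": [0,0,0]},{"grip": 0.85,"linear": [49,3,157],"rot": [0,0,0]},{"grip": 0.8,"linear": [49,3,157],"rot": [0,0,0]},{"grip": 0.8,"linear": [49,3,157],"rot": [0,0,0]}]}}

```text
clock: 4.28
position: [570.2, 36.9, 155.2]
ee_rot: [1.0, 0.0, 0.002, -0.0]
contact_force: [-0.6, -0.6, -0.9]
gripper_width: 68.4
grasp_force: 0.3
```

Emit:
{"fn": "arm_command", "kwargs": {"rows": [{"grip": 0.76,"linear": [0,0,0],"rot": [0,0,0]},{"grip": 0.76,"linear": [0,0,0],"rot": [0,0,0]}]}}

```text
clock: 4.53
position: [570.6, 36.3, 156.1]
ee_rot: [1.0, 0.0, 0.002, -0.0]
contact_force: [-1.9, -0.7, 5.8]
gripper_width: 65.2
grasp_force: 9.2
```

Emit:
{"fn": "arm_command", "kwargs": {"rows": [{"grip": 0.768,"linear": [0,0,0],"rot": [0,0,0]},{"grip": 0.768,"linear": [0,0,0],"rot": [0,0,0]}]}}

```text
clock: 4.78
position: [570.5, 36.3, 155.9]
ee_rot: [1.0, 0.0, 0.002, -0.0]
contact_force: [0.3, -0.7, 6.3]
gripper_width: 65.6
grasp_force: 9.3
```

Emit:
{"fn": "arm_command", "kwargs": {"rows": [{"grip": 0.768,"linear": [0,0,-4],"rot": [0,0,0]},{"grip": 0.768,"linear": [0,0,-10],"rot": [0,0,0]},{"grip": 0.768,"linear": [0,0,-20],"rot": [0,0,0]},{"grip": 0.768,"linear": [0,0,-20],"rot": [0,0,0]}]}}

```text
clock: 5.28
position: [569.8, 36.5, 174.3]
ee_rot: [1.0, 0.0, 0.001, -0.0]
contact_force: [-0.2, 0.0, -2.2]
gripper_width: 65.5
grasp_force: 7.8
```

Emit:
{"fn": "arm_command", "kwargs": {"rows": [{"grip": 0.768,"linear": [0,0,-20],"rot": [0,0,0]},{"grip": 0.768,"linear": [0,0,-40],"rot": [0,0,0]},{"grip": 0.768,"linear": [0,0,-60],"rot": [0,0,0]},{"grip": 0.768,"linear": [0,0,-80],"rot": [0,0,0]},{"grip": 0.768,"linear": [0,0,-100],"rot": [0,0,0]},{"grip": 0.768,"linear": [0,0,-110],"rot": [0,0,0]},{"grip": 0.768,"linear": [0,0,-110],"rot": [0,0,0]}]}}

```text
clock: 6.15
position: [569.2, 36.4, 283.6]
ee_rot: [1.0, 0.0, 0.0, -0.0]
contact_force: [0.4, 0.1, -2.6]
gripper_width: 66.0
grasp_force: 7.8
```

```bash
python3 - <<'E'
from h import *
np.set_printoptions(precision=1,suppress=True)
s=arm.read_state();print(s["position"],s["ee_rot"])
b=shot("scene");a=shot("top");w=shot("wrist")
obs={}
for n in("pliers_grip","pliers_tips"):
  for p,l in((a,"top"),(b,"scene"),(w,"wrist")):
    for r in models.tip_of(p,n)[:3]: print(n,l,round(r["score"],2),np.array(r["pixel"]),proj(p,np.array(s["position"])+[0,0,25-161*(n[-1]=="s")]))
x,y=proj(b,np.array(s["position"])+[0,0,-60]).astype(int)
i=cv2.resize(b["frame"][y-60:y+60,x-50:x+50],(500,600),interpolation=2)
cv2.imwrite("pics/lift.png",np.hstack([i,cv2.resize(w["frame"][200:400,270:370],(300,600))])[:,:,::-1])
E
```

```text
[569.2  36.4 283.6] [ 1.  0.  0. -0.]
pliers_grip top 0.74 [257.4 171.5] [254.6 172.1]
pliers_grip top 0.46 [271.  149.2] [254.6 172.1]
pliers_grip scene 0.77 [361.7 190.4] [360.5 187.5]
pliers_grip scene 0.67 [318.2 272.9] [360.5 187.5]
pliers_grip wrist 0.66 [190.  216.7] [323.6 274.8]
pliers_tips top 0.59 [273.7 161.1] [265.1 187.9]
pliers_tips top 0.52 [265.7 186.1] [265.1 187.9]
pliers_tips top 0.17 [375.4 229.9] [265.1 187.9]
pliers_tips scene 0.83 [319.8 298.6] [355.5 238.1]
pliers_tips scene 0.69 [351.5 236.5] [355.5 238.1]
pliers_tips wrist 0.87 [324.7 184.2] [323.2 183.9]
```

View pics/lift.png

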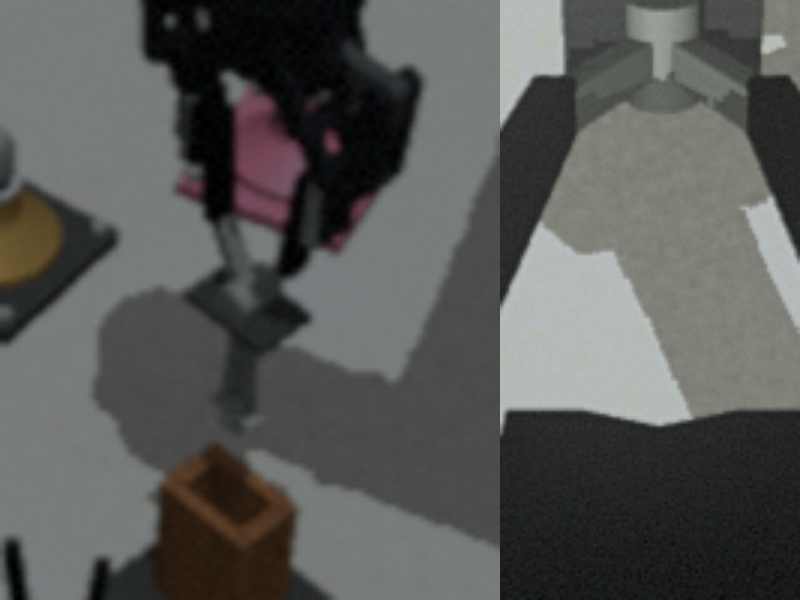

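The pliers hang clear above the stand with the tips closed: tips at about (240,425) and the empty stand at about (230,490) in the crop. Next I move to a hover over the ring.

Emit:
{"fn": "arm_command", "kwargs": {"rows": [{"grip": 0.768,"linear": [-8,-30,0],"rot": [0,0,0]},{"grip": 0.768,"linear": [-20,-70,0],"rot": [0,0,0]},{"grip": 0.768,"linear": [-32,-110,10],"rot": [0,0,-0.01]},{"grip": 0.768,"linear": [-44,-150,25],"rot": [0,0,-0.02]},{"grip": 0.768,"linear": [-52,-180,45],"rot": [0,0,-0.03]},{"grip": 0.768,"linear": [-56,-194,60],"rot": [0,0,-0.03]},{"grip": 0.768,"linear": [-56,-194,66],"rot": [0,0,-0.03]},{"grip": 0.768,"linear": [-56,-194,66],"rot": [0,0,-0.03]},{"grip": 0.768,"linear": [-56,-194,66],"rot": [0,0,-0.03]}]}}

```text
clock: 7.72
position: [513.9, 229.7, 218.1]
ee_rot: [1.0, 0.015, 0.001, -0.0]
contact_force: [-1.2, 0.3, -1.1]
gripper_width: 65.6
grasp_force: 7.8
```

```bash
python3 - <<'E'
from h import *
np.set_printoptions(precision=1,suppress=True)
w=shot("wrist");b=shot("scene")
s=arm.read_state();print(s["position"],s["ee_rot"])
tp=np.array(s["position"])-[0,0,142];print("pred tips px",proj(w,tp),proj(b,tp))
for n,z in(("pliers_tips",tp[2]),("clip_center",42),("post_top",52)):
  for p,l in((w,"wrist"),(b,"scene")):
    for r in models.tip_of(p,n)[:2]: print(n,l,round(r["score"],2),np.array(r["pixel"]),atz(p,r["pixel"],z))
c=proj(w,[500,230,42]);x0,y0=int(c[0])-60,int(c[1])-60;print(x0,y0)
i=cv2.resize(w["frame"][y0:y0+120,x0:x0+100],(500,600),interpolation=2)
c=proj(b,[510,230,60]);x1,y1=int(c[0])-25,int(c[1])-50;print(x1,y1)
j=cv2.resize(b["frame"][y1:y1+100,x1:x1+50],(300,600),interpolation=2)
cv2.imwrite("pics/hov.png",np.hstack([i,j])[:,:,::-1]); np.save("w.npy",w["E"])
E
```

```text
[513.7 229.8 218.1] [ 1.  0.  0. -0.]
pred tips px [323.3 183.1] [429.8 292.9]
pliers_tips wrist 0.69 [325.2 181.5] [515.5 227.9  76.1]
pliers_tips wrist 0.57 [502.3  20.5] [665.1  77.6  76.1]
pliers_tips scene 0.78 [317.3 298.3] [717.9  65.6  76.1]
pliers_tips scene 0.61 [429.  294.6] [519.  231.7  76.1]
clip_center scene 0.6 [433.4 295.5] [489.3 229.   42. ]
post_top scene 0.85 [434.1 291.8] [486.5 226.7  52. ]
262 126
404 246
```

View pics/hov.png

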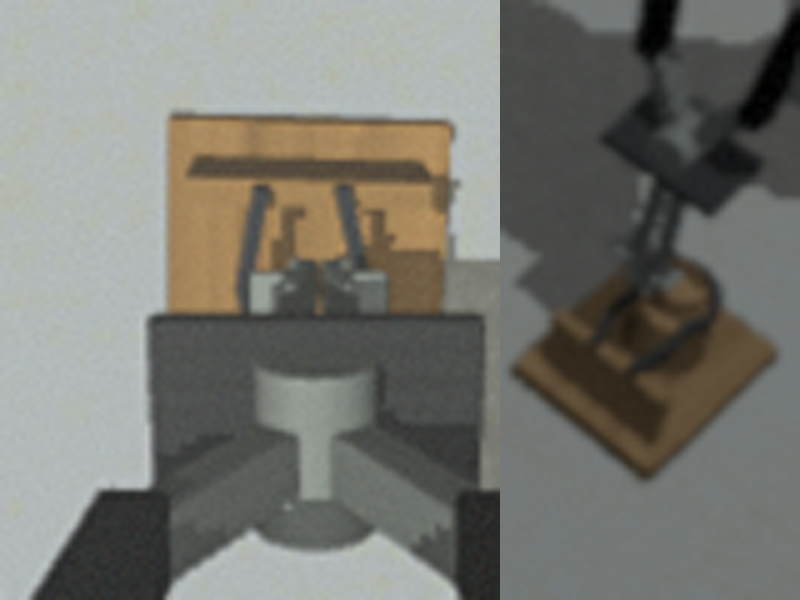

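The wrist crop shows the stops at about (245–385, 290), centre 317, with the feet between them at 280–360. The ear ends are at (262,190) and (345,188), with the rail above them.

```bash
python3 - <<'E'
from h import *
np.set_printoptions(precision=1,suppress=True)
p=shot("wrist");p["E"]=np.load("w.npy");f=lambda x,y:(262+x/5,126+y/5)
for n,z,q in(("ear ends",44,[(262,187),(345,187)]),("ears mid",44,[(252,230),(354,230)]),("ears low",44,[(245,270),(362,270)]),("rail",44,[(192,178),(430,178)]),("stops z86",86,[(247,290),(386,290)]),("feet z78.5",78.5,[(282,265),(355,265)])):
    P=np.array([atz(p,f(*u),z) for u in q]);print(n,P[:,:2].round(1).tolist(),P.mean(0))
E
```

```text
ear ends [[527.7, 240.1], [528.2, 221.5]] [527.9 230.8  44. ]
ears mid [[517.8, 242.2], [518.4, 219.1]] [518.1 230.6  44. ]
ears low [[508.4, 243.6], [509.2, 216.9]] [508.8 230.3  44. ]
rail [[529.3, 255.8], [530.8, 202.6]] [530.  229.2  44. ]
stops z86 [[515.1, 241.6], [515.9, 214.0]] [515.5 227.8  86. ]
feet z78.5 [[518.5, 234.9], [518.9, 220.1]] [518.7 227.5  78.5]
```

Emit:
{"fn": "arm_command", "kwargs": {"rows": [{"grip": 0.768,"linear": [0,-2.7,0],"rot": [0,0,0]},{"grip": 0.768,"linear": [0,-2.7,8],"rot": [0,0,0]},{"grip": 0.768,"linear": [0,-2.7,16],"rot": [0,0,0]},{"grip": 0.768,"linear": [0,-2.7,23],"rot": [0,0,0]},{"grip": 0.768,"linear": [0,-2.7,23],"rot": [0,0,0]}]}}

```text
clock: 8.8
position: [512.6, 232.7, 193.3]
ee_rot: [1.0, 0.015, -0.001, 0.001]
contact_force: [-0.3, 0.5, -2.6]
gripper_width: 65.7
grasp_force: 7.8
```

```bash
python3 - <<'E'
from h import *
np.set_printoptions(precision=1,suppress=True)
w=shot("wrist");s=arm.read_state();print(s["position"])
c=proj(w,[513,230,45]);x0,y0=int(c[0])-50,int(c[1])-40;print(x0,y0)
cv2.imwrite("pics/hov2.png",cv2.resize(w["frame"][y0:y0+80,x0:x0+100],(800,600),interpolation=2)[:,:,::-1]); np.save("w.npy",w["E"])
E
```

```text
[513.  232.8 193.9]
275 140
```

View pics/hov2.png

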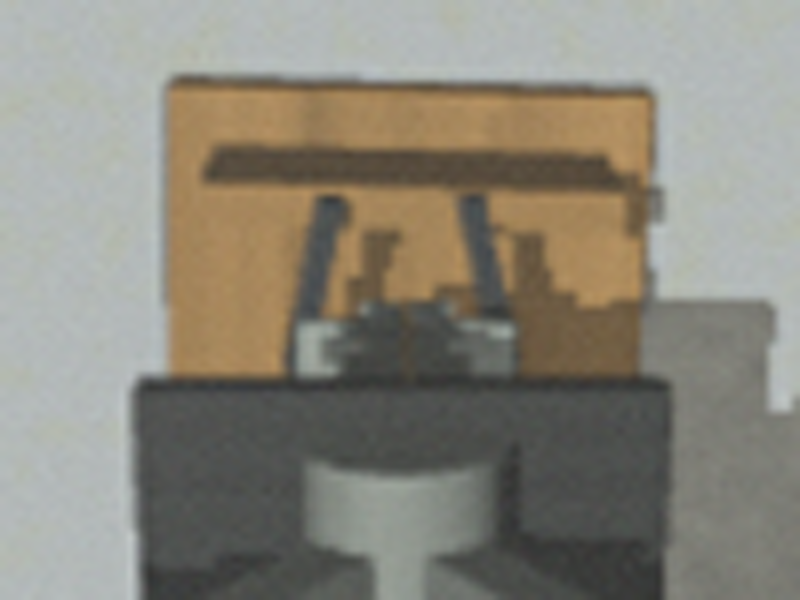

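The tips are centred at column 407 and the ears' middle is at about 402, so the tips enter the gap with room on both sides.

Emit:
{"fn": "arm_command", "kwargs": {"rows": [{"grip": 0.768,"linear": [0,-0.5,5],"rot": [0,0,0]},{"grip": 0.768,"linear": [0,-0.5,10],"rot": [0,0,0]},{"grip": 0.768,"linear": [0,-0.5,14],"rot": [0,0,0]},{"grip": 0.768,"linear": [0,-0.5,14],"rot": [0,0,0]}]}}

```text
clock: 9.35
position: [512.8, 233.3, 179.8]
ee_rot: [1.0, 0.015, -0.0, 0.0]
contact_force: [-0.1, 0.4, -2.3]
gripper_width: 65.7
grasp_force: 7.8
```

Emit:
{"fn": "arm_command", "kwargs": {"rows": [{"grip": 0.768,"linear": [0,0,2],"rot": [0,0,0]},{"grip": 0.768,"linear": [0,0,2],"rot": [0,0,0]}]}}

```text
clock: 9.6
position: [513.0, 233.5, 178.3]
ee_rot: [1.0, 0.015, -0.0, 0.0]
contact_force: [1.3, 0.2, -2.4]
gripper_width: 65.6
grasp_force: 7.8
```

Emit:
{"fn": "arm_command", "kwargs": {"rows": [{"grip": 0.768,"linear": [0,0,1.5],"rot": [0,0,0]},{"grip": 0.768,"linear": [0,0,1.5],"rot": [0,0,0]}]}}

```text
clock: 9.85
position: [513.0, 233.5, 176.7]
ee_rot: [1.0, 0.015, -0.0, 0.0]
contact_force: [-0.1, 0.8, -2.0]
gripper_width: 65.6
grasp_force: 7.8
```

Emit:
{"fn": "arm_command", "kwargs": {"rows": [{"grip": 0.768,"linear": [0,0,1],"rot": [0,0,0]},{"grip": 0.768,"linear": [0,0,1],"rot": [0,0,0]}]}}

```text
clock: 10.1
position: [513.5, 233.6, 176.5]
ee_rot: [1.0, 0.015, 0.001, -0.0]
contact_force: [0.1, -0.2, 0.5]
gripper_width: 65.8
grasp_force: 8.2
```

The stops touch the ears: the force changed from −2.4 to +0.5 N at TCP z of about 176. Next I squeeze gradually, raising the TCP to offset the pads swinging forward.

Emit:
{"fn": "arm_command", "kwargs": {"rows": [{"grip": 0.72,"linear": [0,0,-0.5],"rot": [0,0,0]},{"grip": 0.68,"linear": [0,0,-1.3],"rot": [0,0,0]},{"grip": 0.66,"linear": [0,0,-1.8],"rot": [0,0,0]},{"grip": 0.66,"linear": [0,0,-1.8],"rot": [0,0,0]}]}}

```text
clock: 10.6
position: [514.0, 233.8, 179.2]
ee_rot: [1.0, 0.015, 0.001, -0.001]
contact_force: [-0.1, -1.0, 5.9]
gripper_width: 56.6
grasp_force: 11.2
```

Emit:
{"fn": "arm_command", "kwargs": {"rows": [{"grip": 0.62,"linear": [0,0,-1.5],"rot": [0,0,0]},{"grip": 0.58,"linear": [0,0,-2.2],"rot": [0,0,0]},{"grip": 0.54,"linear": [0,0,-2.8],"rot": [0,0,0]},{"grip": 0.54,"linear": [0,0,-2.8],"rot": [0,0,0]}]}}

```text
clock: 11.1
position: [513.6, 232.6, 182.0]
ee_rot: [1.0, 0.015, 0.001, 0.001]
contact_force: [-0.5, -3.5, 6.8]
gripper_width: 46.5
grasp_force: 16.1
```

Emit:
{"fn": "arm_command", "kwargs": {"rows": [{"grip": 0.5,"linear": [0,0,-0.8],"rot": [0,0,0]},{"grip": 0.46,"linear": [0,0,-1.4],"rot": [0,0,0]},{"grip": 0.42,"linear": [0,0,-2],"rot": [0,0,0]},{"grip": 0.42,"linear": [0,0,-2],"rot": [0,0,0]}]}}

```text
clock: 11.6
position: [513.6, 232.5, 184.0]
ee_rot: [1.0, 0.015, 0.001, 0.001]
contact_force: [-0.5, -3.0, 7.8]
gripper_width: 36.3
grasp_force: 22.5
```

Emit:
{"fn": "arm_command", "kwargs": {"rows": [{"grip": 0.39,"linear": [0,0,-1],"rot": [0,0,0]},{"grip": 0.37,"linear": [0,0,-1.5],"rot": [0,0,0]},{"grip": 0.36,"linear": [0,0,-2],"rot": [0,0,0]},{"grip": 0.35,"linear": [0,0,-2],"rot": [0,0,0]}]}}

```text
clock: 12.1
position: [513.1, 232.9, 184.8]
ee_rot: [1.0, 0.015, -0.0, 0.001]
contact_force: [-0.3, -3.2, 5.4]
gripper_width: 30.2
grasp_force: 25.5
```

```bash
python3 - <<'E'
from h import *
np.set_printoptions(precision=1,suppress=True)
w=shot("wrist");b=shot("scene");s=arm.read_state();print(s["position"],s["grasp_force"])
c=proj(w,[500,230,45]);x0,y0=int(c[0])-50,int(c[1])-70;print(x0,y0)
i=cv2.resize(w["frame"][y0:y0+100,x0:x0+100],(480,480),interpolation=2)
c=proj(b,[510,230,60]);x1,y1=int(c[0])-30,int(c[1])-50
j=cv2.resize(b["frame"][y1:y1+90,x1:x1+60],(320,480),interpolation=2)
cv2.imwrite("pics/sq.png",np.hstack([i,j])[:,:,::-1]); np.save("w.npy",w["E"])
E
```

```text
[513.1 232.9 184.8] 25.54922303999774
275 125
```

View pics/sq.png

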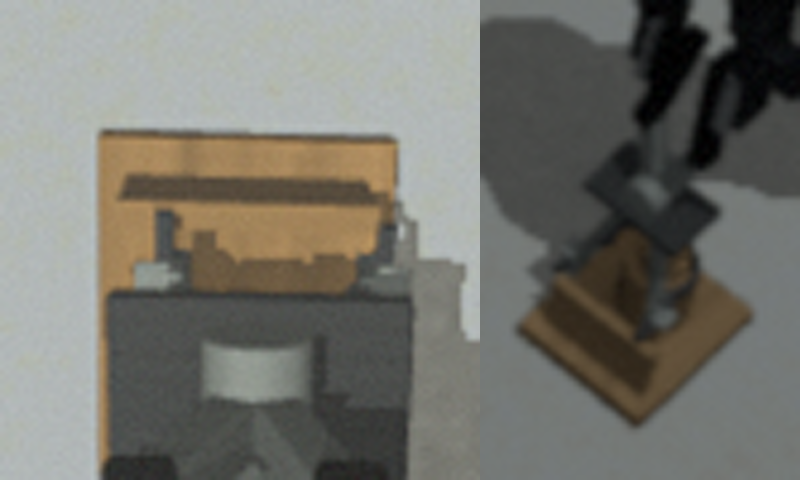

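The handles are squeezed (30 mm) and the ears have swung wide, to (165,225) and (385,240). The stops at (155,275) and (385,280) sit on them. I squeeze slightly more, then lift.

Emit:
{"fn": "arm_command", "kwargs": {"rows": [{"grip": 0.33,"linear": [0,0,-0.5],"rot": [0,0,0]},{"grip": 0.31,"linear": [0,0,-1],"rot": [0,0,0]},{"grip": 0.31,"linear": [0,0,-1.5],"rot": [0,0,0]}]}}

```text
clock: 12.58
position: [512.7, 233.6, 185.2]
ee_rot: [1.0, 0.015, -0.0, -0.0]
contact_force: [0.6, -1.3, 0.1]
gripper_width: 27.8
grasp_force: 58.8
```

Emit:
{"fn": "arm_command", "kwargs": {"rows": [{"grip": 0.333,"linear": [0,0,0],"rot": [0,0,0]},{"grip": 0.333,"linear": [0,0,-1],"rot": [0,0,0]}]}}

```text
clock: 12.82
position: [512.5, 234.1, 185.9]
ee_rot: [1.0, 0.015, -0.001, -0.0]
contact_force: [0.6, 0.2, -3.2]
gripper_width: 28.9
grasp_force: 50.0
```

Emit:
{"fn": "arm_command", "kwargs": {"rows": [{"grip": 0.343,"linear": [0,0,-2],"rot": [0,0,0]},{"grip": 0.343,"linear": [0,0,-5],"rot": [0,0,0]},{"grip": 0.343,"linear": [0,0,-9],"rot": [0,0,0]},{"grip": 0.343,"linear": [0,0,-14],"rot": [0,0,0]},{"grip": 0.343,"linear": [0,0,-20],"rot": [0,0,0]},{"grip": 0.343,"linear": [0,0,-20],"rot": [0,0,0]}]}}

```text
clock: 13.58
position: [513.4, 233.8, 207.8]
ee_rot: [1.0, 0.015, 0.001, -0.001]
contact_force: [0.2, -0.5, -2.9]
gripper_width: 29.5
grasp_force: 37.7
```

Emit:
{"fn": "arm_command", "kwargs": {"rows": [{"grip": 0.343,"linear": [0,0,-20],"rot": [0,0,0]},{"grip": 0.343,"linear": [0,0,-45],"rot": [0,0,0]},{"grip": 0.343,"linear": [0,15,-62],"rot": [0,0,0]},{"grip": 0.343,"linear": [-2,50,-66],"rot": [0,0,0]},{"grip": 0.343,"linear": [-5,95,-66],"rot": [0,0,0]},{"grip": 0.343,"linear": [-8,145,-66],"rot": [0,0,0]},{"grip": 0.343,"linear": [-10,195,-66],"rot": [0,0,0]},{"grip": 0.343,"linear": [-13,245,-66],"rot": [0,0,0]},{"grip": 0.343,"linear": [-16,295,-66],"rot": [0,0,0]},{"grip": 0.343,"linear": [-18,335,-66],"rot": [0,0,0]}]}}

```text
clock: 14.82
position: [504.0, -104.4, 272.9]
ee_rot: [1.0, 0.014, -0.0, -0.0]
contact_force: [1.0, -0.2, -2.2]
gripper_width: 29.9
grasp_force: 37.6
```

Emit:
{"fn": "arm_command", "kwargs": {"rows": [{"grip": 0.343,"linear": [0,15,0],"rot": [0,0,0]},{"grip": 0.343,"linear": [0,15,0],"rot": [0,0,0]},{"grip": 0.343,"linear": [0,15,0],"rot": [0,0,0]}]}}

```text
clock: 15.2
position: [505.5, -116.3, 272.8]
ee_rot: [1.0, 0.015, -0.0, -0.0]
contact_force: [-0.5, -0.0, -3.0]
gripper_width: 29.5
grasp_force: 37.6
```

```bash
python3 - <<'E'
from h import *
np.set_printoptions(precision=1,suppress=True)
w=shot("wrist");b=shot("scene");a=shot("top");s=arm.read_state();print(s["position"],s["ee_rot"])
for n in("groove","spindle_top","clip_center","pliers_tips"):
  for p,l in((w,"w"),(b,"s"),(a,"t")):
    for r in models.tip_of(p,n)[:2]: print(n,l,round(r["score"],2),np.array(r["pixel"]),proj(p,[479,-236,64 if n[0]=="g" else 94]))
save(w,"nearsp.png",(220,60,540,300),2.5); np.save("w1.npy",w["E"])
E
```

```text
[ 505.7 -116.   272.9] [ 1.  0.  0. -0.]
groove w 0.86 [356.6 309.8] [416. 192.]
groove w 0.57 [414.9 189.8] [416. 192.]
groove s 0.67 [306.6 191. ] [307.6 189.8]
groove s 0.61 [368.  171.4] [307.6 189.8]
groove t 0.92 [346.3 300.6] [373.3 228.1]
groove t 0.58 [372.4 228.5] [373.3 228.1]
spindle_top w 0.76 [426.7 193.9] [423.9 199.3]
spindle_top w 0.65 [359.1 328.3] [423.9 199.3]
spindle_top s 0.86 [368.9 159.3] [307.6 181.9]
spindle_top s 0.74 [300.  182.4] [307.6 181.9]
spindle_top t 0.98 [349.3 298.7] [374.9 226.9]
clip_center w 0.67 [186.1 111.6] [423.9 199.3]
clip_center s 0.59 [335.5 194.7] [307.6 181.9]
clip_center t 0.49 [332.  221.1] [374.9 226.9]
pliers_tips w 0.91 [211.4  18.3] [423.9 199.3]
pliers_tips s 0.67 [316.2 299.4] [307.6 181.9]
pliers_tips s 0.56 [328.2 198.7] [307.6 181.9]
pliers_tips t 0.48 [327.4 212.6] [374.9 226.9]
```

View pics/nearsp.png

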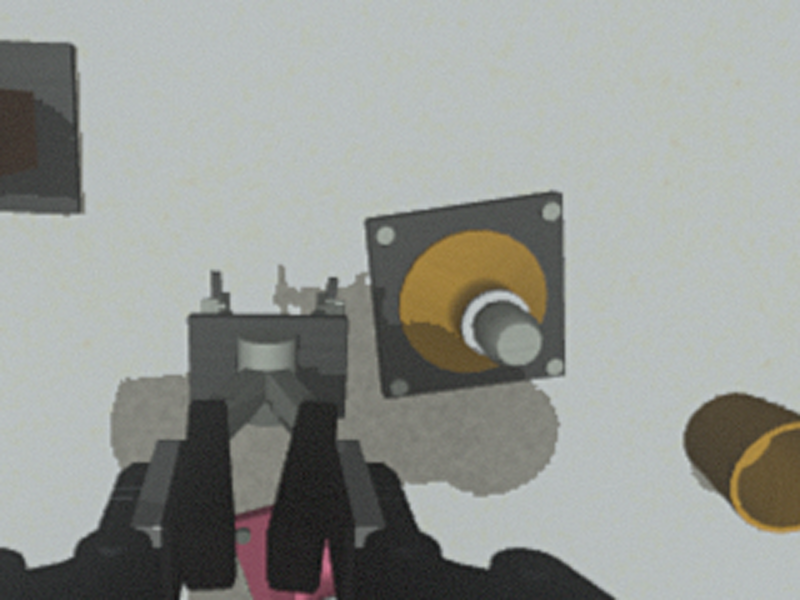

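The spindle's top face is at crop (519,345) and its washer is centred at about (497,323). The ring's ear ends show beyond the collar at (216,272) and (333,280).

```bash
python3 - <<'E'
from h import *
np.set_printoptions(precision=1,suppress=True)
w=shot("wrist");b=shot("scene");a=shot("top");w["E"]=np.load("w1.npy");f=lambda x,y:(220+x/2.5,60+y/2.5)
print("top",atz(w,f(519,345),94),"washer",atz(w,f(497,323),60))
q=np.array([atz(w,f(*u),131.4) for u in((216,272),(333,280))]);print("ear ends",q,q.mean(0))
q=np.array([atz(w,f(*u),139) for u in((210,307),(335,307))]);print("stops",q.mean(0))
print("spindle tri top",tri([(w,f(519,345)),(b,[300,182.4])]),"groove tri",tri([(w,f(497,323)),(b,[306.6,191]),(a,[372.4,228.5])]))
X=tri([(b,[335.5,194.7]),(a,[332,221.1])]);print("clip",X,proj(a,X),proj(b,X));X=tri([(b,[328.2,198.7]),(a,[327.4,212.6])]);print("tips",X,proj(a,X))
P=np.array([505.7,-116,272.9]);print(proj(b,P-[26,0,143.5]),proj(a,P-[26,0,143.5]))
for p,c in((b,(337,195)),(a,(332,220))):
    pass
i=cv2.resize(b["frame"][165:225,290:380],(450,300),interpolation=2);j=cv2.resize(a["frame"][195:245,310:400],(450,250),interpolation=2)
cv2.imwrite("pics/nearsp2.png",np.vstack([i,j])[:,:,::-1])
E
```

```text
top [ 480.8 -240.1   94. ] washer [ 481.7 -240.5   60. ]
ear ends [[ 519.7  -98.8  131.4]
 [ 517.8 -146.2  131.4]] [ 518.8 -122.5  131.4]
stops [ 507.8 -121.9  139. ]
spindle tri top [ 485.  -248.7   87.1] groove tri [ 480.3 -237.7   59. ]
clip [ 487.  -122.6  128.9] [330.5 222.3] [333.8 194.4]
tips [ 511.5 -116.2  132.5] [327.9 212.2]
[337.5 194.2] [327.9 225.3]
```

I have used all ten views, so from here I work from numbers only: the wrist-camera measurements and the forces.

Emit:
{"fn": "arm_command", "kwargs": {"rows": [{"grip": 0.343,"linear": [-1,25,0],"rot": [0,0,0]},{"grip": 0.343,"linear": [-2,50,0],"rot": [0,0,0]},{"grip": 0.343,"linear": [-3,64,0],"rot": [0,0,0]},{"grip": 0.343,"linear": [-3,64,0],"rot": [0,0,0]}]}}

```text
clock: 16.6
position: [504.4, -181.5, 272.7]
ee_rot: [1.0, 0.014, -0.0, -0.0]
contact_force: [0.0, -0.1, -2.0]
gripper_width: 29.4
grasp_force: 37.6
```

```bash
python3 - <<'E'
from h import *
np.set_printoptions(precision=1,suppress=True)
w=shot("wrist");s=arm.read_state();print(s["position"],s["ee_rot"])
for n,z in(("groove",64),("spindle_top",94)):
    for r in models.tip_of(w,n)[:2]: print(n,round(r["score"],2),np.array(r["pixel"]),atz(w,r["pixel"],z),"pred",proj(w,[481,-240.3,z]))
c=proj(w,[481,-240.3,78]).astype(int);x0,y0=c[0]-34,c[1]-28
f=w["frame"][y0:y0+56,x0:x0+68].astype(float);np.save("f.npy",w["frame"]);np.save("w2.npy",w["E"])
hsv=cv2.cvtColor(w["frame"][y0:y0+56,x0:x0+68],cv2.COLOR_RGB2HSV)
print(x0,y0)
for r in range(0,56,2): print("".join("W" if (hsv[r,k,2]>205 and hsv[r,k,1]<40) else "o" if (hsv[r,k,1]>90) else "g" if hsv[r,k,2]>150 else "m" if hsv[r,k,2]>95 else "." for k in range(68)))
E
```

```text
[ 504.5 -181.   272.8] [ 1.  0. -0. -0.]
groove 0.69 [367.5 186.2] [ 483.6 -238.4   64. ] pred [368.8 188.2]
groove 0.63 [313.7 306.2] [ 299.4 -173.3   64. ] pred [368.8 188.2]
spindle_top 0.96 [311.5 323.2] [ 295.6 -171.3   94. ] pred [372.7 195.3]
spindle_top 0.58 [373.6 193.1] [ 483.7 -241.1   94. ] pred [372.7 195.3]
336 163
...oooooooooooooooooooooooooooooooooooooooooooooooooom..........mggg
..oooooooooooooooooooooooooooooooooooooooooooooooooooom.........mggg
.ooooooooooooooooooooooooooooooooooooooooooooooooooooooo........mggg
oooooooooooooooooooooooooooooooooooooooooooooooooooooooom.......mggg
oooooooooooooooo...ooooooooooooooooooooooooooooooooooooom.......mggg
ooooooooooooooom...ooooooo.oo.mmmmmm..ooooooooooooooooooo........ggg
ooooooooooooooo....ooooo..mmggggggggggmmmoooooooooooooooom.......ggg
ooooooooooo.........oo.mmmmmmgggggggggggggmoooooooooooooom.......ggg
ooooooooooo....mm....mmmmmmm..........mgggggmoooooooooooo........mgg
ooooooooooo....mmmmmmmmmm.................gggmooooooooooo........mgg
oooooooooo....mmmmmmmmmm...........mmm.....mmmoooooooooom........mgg
oooooooo..
[... 462 characters left out ...]
.........m
m......................oo....mmmmmmmmmmmmmmm.o.....................m
m......................oooo....mmmmmmmmmmm.........................m
m......................oooooooo.............................mmmmm..m
m......................ooooooooooooo.......................mmmmmm..m
m............................................................m.....m
.........................................................mmmmmmmmmmm
..........................................mmmmmmmmmmmmmmmmmmmmmmmmmm
...........................mmmmmmmmmmmmmmmmmmmmmmmmmmmmmmmmmmmmmmmmm
......................mmmmmmmmmmmmmmmmmmmmmmmmmmmmmmmmmmmmmmmmmmmmmm
......................mmmmmmmmmmmmmmmmmmmmmmmmmmmmmmmmmmmmmmmmmmmmmm
```

```bash
cat > fit.py <<'E'
from h import *
def circ(p,x,y,z,r,n=72):
    return np.array([proj(p,[x+r*np.cos(t),y+r*np.sin(t),z]) for t in np.linspace(0,2*np.pi,n,endpoint=False)])
def samp(g,u): return cv2.remap(g,u[:,0].astype(np.float32)[None],u[:,1].astype(np.float32)[None],cv2.INTER_LINEAR)[0]
def contrast(p,g,x,y,z,r,h=1.3):
    return samp(g,circ(p,x,y,z,r-h))-samp(g,circ(p,x,y,z,r+h))
def search(p,g,z,r,c,sign=1,span=6):
    best=[]
    for x in np.arange(c[0]-span,c[0]+span+.1,.5):
        for y in np.arange(c[1]-span,c[1]+span+.1,.5):
            d=contrast(p,g,x,y,z,r); best.append((np.mean(np.clip(sign*d,-10,60)),x,y))
    best.sort(reverse=True); return [tuple(np.round(b,1)) for b in best[:4]]
E
python3 - <<'E'
from fit import *
w=shot("wrist")
for fr,e in(("f","w2.npy"),("c","w1.npy")):
    w["E"]=np.load(e)
    if fr=="f": im=np.load("f.npy")
    else:
        im=np.zeros((400,640,3),np.uint8);im[60:300,220:540]=cv2.resize(cv2.imread("pics/nearsp.png"),(320,240),interpolation=cv2.INTER_AREA)[:,:,::-1]
    g=cv2.cvtColor(im,cv2.COLOR_RGB2GRAY).astype(np.float32); sat=cv2.cvtColor(im,cv2.COLOR_RGB2HSV)[:,:,1].astype(np.float32)
    print(e,"top disc",search(w,g,94,10.5,(481,-240)))
    print("washer(sat)",search(w,sat,60,17.5,(481,-240),-1))
E
```

```text
w2.npy top disc [(np.float64(35.9), np.float64(482.0), np.float64(-239.5)), (np.float64(35.6), np.float64(481.5), np.float64(-239.5)), (np.float64(35.3), np.float64(482.0), np.float64(-240.0)), (np.float64(35.1), np.float64(481.5), np.float64(-240.0))]
washer(sat) [(np.float64(28.9), np.float64(483.5), np.float64(-240.5)), (np.float64(28.8), np.float64(482.0), np.float64(-239.5)), (np.float64(28.8), np.float64(482.0), np.float64(-239.0)), (np.float64(28.7), np.float64(483.0), np.float64(-240.0))]
w1.npy top disc [(np.float64(52.9), np.float64(481.5), np.float64(-239.5)), (np.float64(52.7), np.float64(481.5), np.float64(-240.0)), (np.float64(52.5), np.float64(482.0), np.float64(-239.5)), (np.float64(52.0), np.float64(482.0), np.float64(-240.0))]
washer(sat) [(np.float64(43.1), np.float64(482.0), np.float64(-239.0)), (np.float64(42.9), np.float64(482.5), np.float64(-238.5)), (np.float64(42.9), np.float64(482.5), np.float64(-239.0)), (np.float64(42.9), np.float64(482.0), np.float64(-238.5))]
```

Emit:
{"fn": "arm_command", "kwargs": {"rows": [{"grip": 0.343,"linear": [0,25,0],"rot": [0,0,0]},{"grip": 0.343,"linear": [-0.8,51.8,0],"rot": [0,0,0]},{"grip": 0.343,"linear": [-0.8,51.8,0],"rot": [0,0,0]},{"grip": 0.343,"linear": [-0.8,51.8,10],"rot": [0,0,0]},{"grip": 0.343,"linear": [-0.8,51.8,20],"rot": [0,0,0]},{"grip": 0.343,"linear": [-0.8,51.8,28],"rot": [0,0,0]},{"grip": 0.343,"linear": [-0.8,51.8,28],"rot": [0,0,0]}]}}

```text
clock: 17.68
position: [504.8, -232.3, 243.8]
ee_rot: [1.0, 0.015, -0.001, -0.0]
contact_force: [0.3, -1.0, -1.9]
gripper_width: 29.8
grasp_force: 37.6
```

```bash
python3 - <<'E'
from h import *
np.set_printoptions(precision=1,suppress=True)
w=shot("wrist");b=shot("scene");a=shot("top");s=arm.read_state();print(s["position"],s["ee_rot"],s["contact_force"])
X=np.array(s["position"])+[-23.5,-6.5,-143.5]
for n in("clip_center","spindle_top","pliers_tips"):
  for p,l in((w,"w"),(b,"s"),(a,"t")):
    for r in models.tip_of(p,n)[:2]: print(n,l,round(r["score"],2),np.array(r["pixel"]),"pred clip",proj(p,X))
# ear ends: dark pixels map near them
c=proj(w,X+[34,0,2]).astype(int);x0,y0=c[0]-32,c[1]-16;g=cv2.cvtColor(w["frame"],cv2.COLOR_RGB2GRAY)
print(x0,y0)
for r in range(y0,y0+32): print("".join(" .:-=+*#%@"[9-int(v)//26] for v in g[r,x0:x0+64]))
np.save("w3.npy",w["E"])
E
```

```text
[ 505.6 -232.7  245.2] [1. 0. 0. 0.] [ 0.3 -0.  -2.7]
clip_center s 0.53 [304.1 179.1] pred clip [306.  179.8]
clip_center t 0.49 [378.3 220.2] pred clip [376.6 225.4]
spindle_top s 0.76 [368.7 161.1] pred clip [306.  179.8]
spindle_top s 0.72 [302.  186.2] pred clip [306.  179.8]
spindle_top t 0.59 [350.2 299.9] pred clip [376.6 225.4]
spindle_top t 0.58 [378.7 227. ] pred clip [376.6 225.4]
pliers_tips w 0.72 [102.1   5.6] pred clip [329.3 203.6]
pliers_tips s 0.82 [301.1 185.3] pred clip [306.  179.8]
pliers_tips s 0.72 [317.9 297.4] pred clip [306.  179.8]
pliers_tips t 0.55 [376.2 215.2] pred clip [376.6 225.4]
298 156
***************++==+=+++++++++++++++=+=++++++++*****************
*************++==+++=+++++++++++==++++++++++++++***#***#*****##*
***********++=======++++++++++++++++++++++++++++++**#***********
**********++======+=+==++=+++++++++++++++++++++++++**#**********
*********++=+++++++==++=++=++=++++++++++++++++++++++************
********+++=====+=+++++++++++++++++++++++++++++++++++***********
*******++=+=+++=+=++++++++++++++++++++++++++++++++++++**#*******
******++==+=+
[... 911 characters left out ...]
++++++*#####################**********##*******###
++++++****###*++++++*#####*+++******#######******##*#**#*****###
+++++++***####+++++**###**+=:=+===+++*#####*****####**********##
++=======+*###+++++*###*+++--=+======+**####****####**********##
++=======+**##++++*###++==++=+======++++**###***####***+*++***##
++==========*#++++*#*++==++++++++++++=+=++*##***##********+***##
++=========+*#+++***+====++*#######*++++=++###**#*********+***##
++=======+*###*++*#*+++++*###########*++===*########***+*++***##
#*+++++++*#####**##*****##############*++++*########**********##
#################%#########%####################################
################################################################
```

Emit:
{"fn": "arm_command", "kwargs": {"rows": [{"grip": 0.343,"linear": [0,1.5,0],"rot": [0,0,0]},{"grip": 0.343,"linear": [0,1.5,4],"rot": [0,0,0]},{"grip": 0.343,"linear": [0,1.5,8],"rot": [0,0,0]},{"grip": 0.343,"linear": [0,1.5,10],"rot": [0,0,0]},{"grip": 0.343,"linear": [0,1.5,10],"rot": [0,0,0]}]}}

```text
clock: 18.9
position: [505.2, -234.2, 234.6]
ee_rot: [1.0, 0.015, -0.0, -0.0]
contact_force: [-0.8, 0.2, -2.1]
gripper_width: 29.2
grasp_force: 37.6
```

Emit:
{"fn": "arm_command", "kwargs": {"rows": [{"grip": 0.343,"linear": [0,0,3],"rot": [0,0,0]},{"grip": 0.343,"linear": [0,0,6],"rot": [0,0,0]},{"grip": 0.343,"linear": [0,0,6],"rot": [0,0,0]}]}}

```text
clock: 19.27
position: [505.1, -234.2, 228.5]
ee_rot: [1.0, 0.015, -0.0, -0.0]
contact_force: [-0.4, 0.5, -2.9]
gripper_width: 29.2
grasp_force: 37.6
```

Emit:
{"fn": "arm_command", "kwargs": {"rows": [{"grip": 0.343,"linear": [0,0,3],"rot": [0,0,0]},{"grip": 0.343,"linear": [0,0,6],"rot": [0,0,0]},{"grip": 0.343,"linear": [0,0,8],"rot": [0,0,0]},{"grip": 0.343,"linear": [0,0,8],"rot": [0,0,0]}]}}

```text
clock: 19.77
position: [505.3, -234.2, 220.7]
ee_rot: [1.0, 0.015, -0.0, -0.0]
contact_force: [0.2, 0.2, -2.6]
gripper_width: 29.6
grasp_force: 37.6
```

Emit:
{"fn": "arm_command", "kwargs": {"rows": [{"grip": 0.343,"linear": [0,0,3],"rot": [0,0,0]},{"grip": 0.343,"linear": [0,0,6],"rot": [0,0,0]},{"grip": 0.343,"linear": [0,0,8],"rot": [0,0,0]},{"grip": 0.343,"linear": [0,0,8],"rot": [0,0,0]}]}}

```text
clock: 20.27
position: [505.2, -234.2, 212.6]
ee_rot: [1.0, 0.015, -0.0, -0.0]
contact_force: [0.9, -0.7, -2.9]
gripper_width: 29.3
grasp_force: 37.6
```

Emit:
{"fn": "arm_command", "kwargs": {"rows": [{"grip": 0.343,"linear": [0,0,3],"rot": [0,0,0]},{"grip": 0.343,"linear": [0,0,5],"rot": [0,0,0]},{"grip": 0.343,"linear": [0,0,5],"rot": [0,0,0]}]}}

```text
clock: 20.65
position: [505.2, -234.2, 207.6]
ee_rot: [1.0, 0.015, -0.0, -0.0]
contact_force: [0.5, -0.4, -2.2]
gripper_width: 29.3
grasp_force: 37.6
```

Emit:
{"fn": "arm_command", "kwargs": {"rows": [{"grip": 0.343,"linear": [0,0,1],"rot": [0,0,0]},{"grip": 0.343,"linear": [0,0,1],"rot": [0,0,0]}]}}

```text
clock: 20.9
position: [505.4, -234.2, 206.9]
ee_rot: [1.0, 0.015, -0.0, 0.0]
contact_force: [0.1, -1.0, -3.3]
gripper_width: 29.3
grasp_force: 37.6
```

Emit:
{"fn": "arm_command", "kwargs": {"rows": [{"grip": 0.343,"linear": [0,0,1],"rot": [0,0,0]},{"grip": 0.343,"linear": [0,0,1],"rot": [0,0,0]}]}}

```text
clock: 21.15
position: [505.3, -234.2, 205.8]
ee_rot: [1.0, 0.015, -0.0, -0.0]
contact_force: [-0.3, -0.4, -2.1]
gripper_width: 29.6
grasp_force: 37.6
```

Emit:
{"fn": "arm_command", "kwargs": {"rows": [{"grip": 0.343,"linear": [0,0,1],"rot": [0,0,0]},{"grip": 0.343,"linear": [0,0,1],"rot": [0,0,0]}]}}

```text
clock: 21.4
position: [505.3, -234.2, 204.8]
ee_rot: [1.0, 0.015, -0.0, -0.0]
contact_force: [0.8, 0.6, -2.1]
gripper_width: 29.3
grasp_force: 37.6
```

Emit:
{"fn": "arm_command", "kwargs": {"rows": [{"grip": 0.343,"linear": [0,0,1],"rot": [0,0,0]},{"grip": 0.343,"linear": [0,0,1],"rot": [0,0,0]}]}}

```text
clock: 21.65
position: [505.4, -234.3, 203.9]
ee_rot: [1.0, 0.015, 0.0, 0.0]
contact_force: [-0.4, -0.2, -2.2]
gripper_width: 29.3
grasp_force: 37.7
```

Emit:
{"fn": "arm_command", "kwargs": {"rows": [{"grip": 0.343,"linear": [0,0,1],"rot": [0,0,0]},{"grip": 0.343,"linear": [0,0,1],"rot": [0,0,0]},{"grip": 0.343,"linear": [0,0,1],"rot": [0,0,0]}]}}

```text
clock: 22.02
position: [505.5, -234.3, 203.0]
ee_rot: [1.0, 0.015, 0.0, 0.0]
contact_force: [0.7, -0.6, -1.9]
gripper_width: 29.6
grasp_force: 37.7
```

```bash
python3 - <<'E'
from h import *
np.set_printoptions(precision=2,suppress=True)
F=[];P=[]
for k in range(4):
    b=shot("scene");s=arm.read_state();F.append(s["contact_force"]);P.append(s["position"])
w=shot("wrist");print(np.mean(F,0),np.mean(P,0),s["wrist_torque"])
X=np.mean(P,0)+[-23.5,-5.4,-143.5]
for n in("clip_center","groove"):
    for p in (b,w): print(n,[(round(r["score"],2),np.array(r["pixel"])) for r in models.tip_of(p,n)[:2]],proj(p,X))
c=proj(w,X+[34,0,2]).astype(int);x0,y0=c[0]-32,c[1]-18;g=cv2.cvtColor(w["frame"],cv2.COLOR_RGB2GRAY)
print(x0,y0)
for r in range(y0,y0+26): print("".join(" .:-=+*#%@"[9-int(v)//26] for v in g[r,x0:x0+64]))
E
```

```text
[-0.26 -0.21 -1.52] [ 505.43 -234.26  203.  ] [ 0.01 -0.02  0.03]
clip_center [(0.48, array([306.7, 191.2])), (0.44, array([335., 330.]))] [306.02 190.76]
clip_center [] [327.73 204.07]
groove [(0.95, array([364.1, 172.7]))] [306.02 190.76]
groove [] [327.73 204.07]
296 155
***************************************************************#
*************************#**************************************
******************************#*#*****#*************************
*****************************************#**********************
************************+++=+==+=+==+++****#*******#*********#**
****************#***+++====+==++++++++++=++*********************
*****************+++=+==++=+=++++++++++==+==++**#***************
***************++=======+++=+++++++++++=++=+=+++****************
*************+++=+++++=+++++++++++++++++++=++++++****#*********#
************++====+=+=++++++++++++++++++++++++++++++**#*#***#**#
**********++====+=+++++++++++++=+++++++++++++++++++++*##****#***
*********+====+=====++=++=+++=+++=+++=++++++++++++++++**#*******
*******+++++==+++=++=====+++=++++++++++++++++
[... 164 characters left out ...]
==++***++++++++++++++++++++++++++++++++++++*##*###
****++=+*****++++****++++++++++++++++++++++++++++++++++*####*###
***+++=+*****++=+****++++++++++++++++++++++++++++++++++******###
**+===++*****+===***+++++++++++++++++++++++++++++++++++*#****###
**+===+=+****++++***+=+++++++++++++++++++++++++++++++++******###
*+===+==+****++=+***++++++++++++++++++++++++++++++++++********##
*+===+=++****++++*****++++++++++++++++++++++++++++++++*#******##
++==++==+***##*#*****++++++++++++++++++++++++++++++***#********#
+==+++++******##*******+++++****++++++++++++++++++***##*********
=+=+==+++++*####*******+++++***********************###**********
=+++=======+*###********++++***********************###++++++****
```

Emit:
{"fn": "arm_command", "kwargs": {"rows": [{"grip": 0.343,"linear": [0,0,-2],"rot": [0,0,0]},{"grip": 0.343,"linear": [0,0,-3.5],"rot": [0,0,0]},{"grip": 0.343,"linear": [0,0,-3.5],"rot": [0,0,0]},{"grip": 0.343,"linear": [0,0,-3.5],"rot": [0,0,0]},{"grip": 0.343,"linear": [0,0,-3.5],"rot": [0,0,0]}]}}

```text
clock: 23.1
position: [505.3, -234.2, 206.3]
ee_rot: [1.0, 0.015, -0.0, -0.0]
contact_force: [-0.5, -0.2, -3.2]
gripper_width: 29.8
grasp_force: 37.6
```

```bash
python3 - <<'E'
from h import *
np.set_printoptions(precision=2,suppress=True)
F=[]
for k in range(5):
    b=shot("scene");s=arm.read_state();F.append(s["contact_force"])
print(np.mean(F,0),s["position"],s["grasp_force"])
if np.mean(F,0)[2]<-1.9: print(job.job_done())
E
```

```text
[ 0.55 -0.11 -2.84] [ 505.34 -234.23  206.37] 37.63163197785616
the job is handed in; nothing more can be done
None
```

I handed the job in at about 23 s, with the pliers still squeezed at about 38 N and the spread ring held around the groove just above the washer. The final position is estimated from wrist-camera measurements and a light touch on the washer rather than seen directly. The job was accepted, but no result was returned.

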